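Find the weak spring tongue and mark it reject

ROBOT

A 6-joint arm with a two-finger parallel gripper is mounted at the origin on the work surface. World frame = base frame: x ahead of the robot, y to its left, z up, the work surface at z = 0. Lengths are in mm, angles in rad, forces in N, time in s.
With the tool pointing down it reaches from about 300 to 775 mm from the base axis. Payload 14.6 kg.
Tool frame: the origin (TCP) lies between the finger pads; the fingertips stand 8 mm ahead of it and the grasp point (between the pads) lies 11 mm behind it; x points along the fingers, y is the direction in which the jaws open and shut, and the axes are right-handed (so a half turn about x gives the same grasp; the last joint's range is limited). The gripper opens to 94 mm and grips with 3 to 60 N. Pads are 16 mm wide; open, the fingers measure 119 mm over their backs; the gripper's body (75 mm by 177 mm) begins 78 mm behind the grasp point.
Start: joints at [-1.19, 0.3, 1.521, -0, 1.321, -0.067], TCP at [238.133, -495.764, 213.446] pointing down, gripper open.
Joint ranges: [-3.03, 3.03], [-0.79, 2.21], [0.23, 2.52], [-1.04, 4.18], [0, 3.07], [-2.55, 2.55]. Speed limits (rad/s): [2.22, 2.22, 2.57, 3.14, 3.14, 3.14].

INTERFACE

Orientations are given as [roll, pitch, yaw] about the fixed x, y, z axes, in that order (R = Rz(yaw) Ry(pitch) Rx(roll)).
In Python, from cell import telemetry, camera, calibration, order gives the robot as it stands.
- The arm moves only by the shell command python3 -m handwheel 'ROWS' [FORCE]. ROWS is JSON, a list of rows, each a list of 7 numbers: the turn, a rotation vector about the tool's x, y, z as a fraction of full scale, then the shift along the tool's x, y, z as a fraction of full scale, then the opening, from 0 (shut) to 1 (fully open). A call has 1 to 12 rows; each row is the pose to reach, as a shift and turn from the pose measured when the call began, along the tool's axes at that moment, turning the shorter way round; what a row does not reach only later rows make up. Full scale, the value 1, is 300 mm for a shift and pi rad for a turn. A row lasts 1/8 s, in which the tool goes at most 62.5 mm and 10.7 degrees, less where a joint would pass 70% of its speed; a pose out of reach is approached as far as the arm can. A call with a number of a shift or a turn outside -1 to 1 is refused whole. A call with a gripper value outside its range is refused whole. The fingers move at their own pace and stop on an object; FORCE is the grip in N (left out, the last holds). Time passes only in rows, so rows that repeat a pose let the fingers close. It gives the time, the measured TCP pose, the force and the opening at its end, in the units of the state.
- telemetry.read_state(): the state, without advancing time (a new reading comes with each control period).
- camera(name): name is "scene" or "top" or "wrist"; returns the picture (400x640x3 uint8, red, green, blue); there is no depth.
- calibration(name): a dict with "fov_y" (degrees; the focal length in pixels is half the picture's height over the tangent of half this angle, whatever the lens; pixels are square), "cx", "cy" (the principal point, pixels), "position" and "attitude" of the camera in the world. Camera axes: x right, y down, z forward; pixel columns grow to the right and rows downward; lengths in mm; the calibration is good to about 2 mm. A picture is of the moment at which its call begins: read the wrist's pose just before it. calibration takes no time and is no camera call; for the wrist camera it gives the pose at the moment of the call.
- order.sign_off(): hands the job in, once; it reports no verdict.
The state is a dict: "clock": time; "joints": joint angles; "qd": joint speeds; "effort": joint torques, N m; "eef_pos": TCP position; "eef_rot": TCP orientation; "wrist_force": force on the tool from outside, world axes, zero at the start; "moment": the same for the moment, N m; "finger_gap": finger opening in mm.
Only numpy, scipy, OpenCV 4.12 (cv2) and the standard library are available. Lean on these libraries where they do the work, as an engineer would, in place of code of your own. Each camera call takes 0.05 s, during which the arm holds its last target.

TASK

Check the three spring-tongue brackets in turn, from the robot's left to its right: with the fingertips press the brass button at mid-span of each tongue with about 10 N, hold it for a second and note how far it gives, never pressing hard enough to ruin a tongue (18 N). Then mark the one weak bracket, whose tongue gives about twice as far as the others, by slipping the red sleeve over its post, upright and all the way down onto the base. Leave the spacer, dowel and pipe fitting that stand beside the brackets where they are.

Things in the scene. Friction and masses are not known exactly. Their poses are not given: they have to be found in the camera images.
- clip_k: One of three like cast aluminium brackets bolted down side by side (y about +0.23, 0, -0.23 m, order changes). Origin: on the table. Base plate x -87 to +128, 50 wide, top 12 above the table; clamp tower x +41 to +75, top at 75, holding a steel spring tongue that points along -x, tip at x -79, level at height 60 unloaded; steel post at x +105. x runs from tongue tip to post, z up.
- tongue_k: That bracket's spring tongue: cantilever 120 long, 22 wide, 2 thick. Origin: clamped root, mid-thickness, 60 above the table; points along -x, bends down elastically, free to 20 mm at mid-span. Pressed there with 10 N a sound one gives about 3 to 4.5 mm, the weak one 7 to 9 mm. Over 18 N ruins a tongue.
- dot_k (a point): Brass press button fixed on that tongue at mid-span, 60 from the root: a disc 20 across, 6 high, the place to press. This point: centre of its top face, 67 above the table when unloaded. Moves down with the tongue.
- post_k (a point): Top centre of that bracket's post: 14 across, conical tip, 30 high above the base plate, top 42 above the table, vertical. The tower's face is 30 from its axis.
- clip_m: One of three like cast aluminium brackets bolted down side by side (y about +0.23, 0, -0.23 m, order changes). Origin: on the table. Base plate x -87 to +128, 50 wide, top 12 above the table; clamp tower x +41 to +75, top at 75, holding a steel spring tongue that points along -x, tip at x -79, level at height 60 unloaded; steel post at x +105. x runs from tongue tip to post, z up.
- tongue_m: That bracket's spring tongue: cantilever 120 long, 22 wide, 2 thick. Origin: clamped root, mid-thickness, 60 above the table; points along -x, bends down elastically, free to 20 mm at mid-span. Pressed there with 10 N a sound one gives about 3 to 4.5 mm, the weak one 7 to 9 mm. Over 18 N ruins a tongue.
- dot_m (a point): Brass press button fixed on that tongue at mid-span, 60 from the root: a disc 20 across, 6 high, the place to press. This point: centre of its top face, 67 above the table when unloaded. Moves down with the tongue.
- post_m (a point): Top centre of that bracket's post: 14 across, conical tip, 30 high above the base plate, top 42 above the table, vertical. The tower's face is 30 from its axis.
- clip_t: One of three like cast aluminium brackets bolted down side by side (y about +0.23, 0, -0.23 m, order changes). Origin: on the table. Base plate x -87 to +128, 50 wide, top 12 above the table; clamp tower x +41 to +75, top at 75, holding a steel spring tongue that points along -x, tip at x -79, level at height 60 unloaded; steel post at x +105. x runs from tongue tip to post, z up.
- tongue_t: That bracket's spring tongue: cantilever 120 long, 22 wide, 2 thick. Origin: clamped root, mid-thickness, 60 above the table; points along -x, bends down elastically, free to 20 mm at mid-span. Pressed there with 10 N a sound one gives about 3 to 4.5 mm, the weak one 7 to 9 mm. Over 18 N ruins a tongue.
- dot_t (a point): Brass press button fixed on that tongue at mid-span, 60 from the root: a disc 20 across, 6 high, the place to press. This point: centre of its top face, 67 above the table when unloaded. Moves down with the tongue.
- post_t (a point): Top centre of that bracket's post: 14 across, conical tip, 30 high above the base plate, top 42 above the table, vertical. The tower's face is 30 from its axis.
- sleeve: Red plastic reject sleeve: upright open tube, 40 across, bore 22, 40 high, 50 g, standing on the table to the left or right of the brackets. Origin: centre of its underside, z up.
- fitting: Loose bystander: brass and steel pipe fitting with side ports, about 60 x 50 x 44 high, on the other side from the sleeve; origin under its body.
- spacer: Loose bystander: aluminium spacer tube 28 across, 30 high, near the tongues' tips between two brackets; origin under its centre.
- dowel: Loose bystander: headed steel dowel standing upright, 24 across, about 35 high, near the tongues' tips between two brackets; origin under its centre.
Mind the look-alikes: they are no part of the job. Leave any purple or turquoise look-alike of the clip_m alone.

How it is judged:
By the outcome, as a careful person would: the job done as asked, in the order asked, and still so for the second after the job is handed in, with the robot touching nothing.
It also fails if it takes over 72 s, if anything falls off the work surface, if the arm or the gripper's body presses on something with over 40 N, if the wrist force passes 120 N, or if a joint passes its speed limit or range.

## Working session

There is one attempt and no reset: what is moved stays moved. The work goes in short steps, Python scripts to look and compute and a shell command to move; the robot and the scene stay as the last step left them, time stands still between calls to the robot, and variables do not carry over. Pictures are saved under pics/ and viewed, and the job is handed in when it is done.

```bash
ls; mkdir -p pics; python3 - <<'E'
from cell import telemetry, camera, calibration, order
import cv2
print(telemetry.read_state())
for n in("scene","top","wrist"):
    print(n,calibration(n))
    cv2.imwrite(f"pics/{n}0.png",camera(n)[:,:,::-1])
E
```

```text
pics
{'clock': 0.0, 'joints': array([-1.18956404e+00,  3.00459703e-01,  1.52161284e+00, -1.89238237e-05,
        1.32066116e+00, -6.65676240e-02]), 'qd': array([ 9.83634398e-04, -2.18280590e-04,  8.15460824e-04, -7.56629696e-04,
        1.05968149e-03,  1.91086976e-05]), 'effort': array([ 1.60380077e-04, -5.31801796e+01, -3.52737164e+01,  7.08625861e-02,
        2.43458507e-02, -9.96462586e-05]), 'eef_pos': array([ 238.05408065, -495.52754575,  212.87913508]), 'eef_rot': array([-1.62130147,  1.56965514,  1.9680958 ]), 'wrist_force': array([-0.37169913, -0.34723157,  0.06612955]), 'moment': array([ 0.01594676, -0.04292005, -0.01161983]), 'finger_gap': 94.26004701403828}
scene {'fov_y': 53.569117833297476, 'cx': 328.2051337156076, 'cy': 197.6671142952977, 'position': array([1038.27984131, -330.87064564,  845.19040057]), 'attitude': array([-2.42962993e+00, -7.73904329e-04,  1.07037705e+00])}
top {'fov_y': 51.86651645668316, 'cx': 321.2869632499525, 'cy': 193.41386420771022, 'position': array([ 271.10854413,   15.49603339, 1309.19340889]), 'attitude': array([-3.02111819, -0.02101582, -1.59610626])}
wrist {'fov_y': 66.02762368096955, 'cx': 322.02532484953775, 'cy': 204.92879764447315, 'position': array([ 304.04130095, -462.1658678 ,  384.45611129]), 'attitude': array([ 2.88253922e+00,  1.25389819e-03, -1.12316143e+00])}
```

View pics/scene0.png

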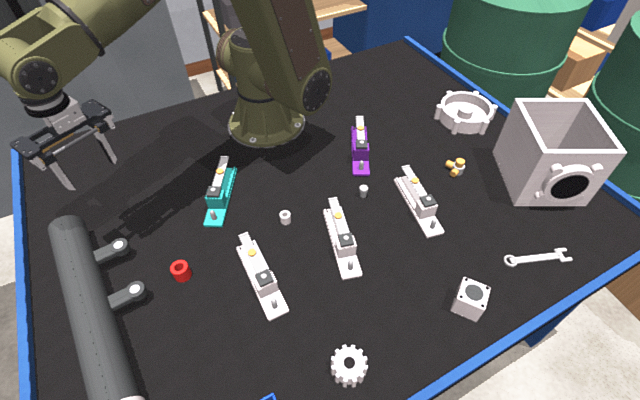

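View pics/top0.png

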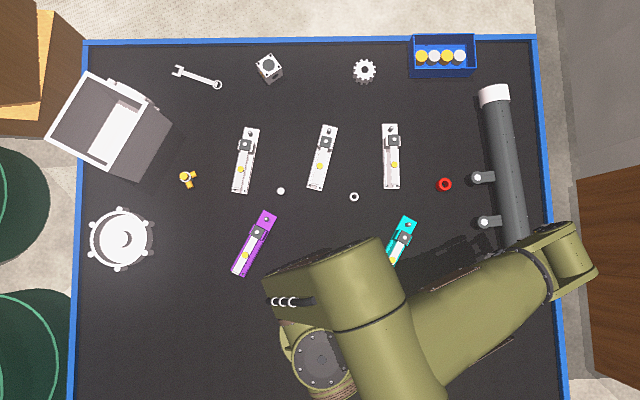

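View pics/wrist0.png

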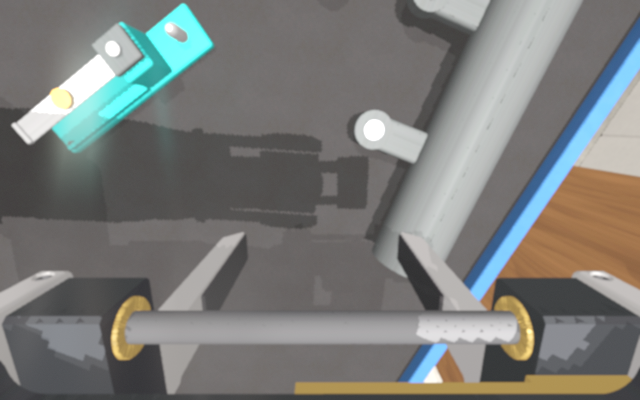

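```bash
cat > h.py <<'E'
import numpy as np, cv2
from scipy.spatial.transform import Rotation as R
from cell import telemetry, camera, calibration, order
def K(c): 
    f=200/np.tan(np.radians(c["fov_y"])/2); return f
def ray(c,u,v):
    d=np.array([(u-c["cx"])/K(c),(v-c["cy"])/K(c),1.]); d=R.from_euler('xyz',c["attitude"]).as_matrix()@d
    return np.array(c["position"]),d/np.linalg.norm(d)
def plane(c,u,v,z):
    p,d=ray(c,u,v); return p+d*(z-p[2])/d[2]
def proj(c,P):
    q=R.from_euler('xyz',c["attitude"]).as_matrix().T@(np.asarray(P,float)-c["position"]); return np.array([c["cx"]+K(c)*q[0]/q[2],c["cy"]+K(c)*q[1]/q[2]])
def tri(c1,a,c2,b):
    p,d=ray(c1,*a);q,e=ray(c2,*b); s=np.linalg.lstsq(np.c_[d,-e],q-p,rcond=None)[0]
    A,B=p+d*s[0],q+e*s[1]; return (A+B)/2,np.linalg.norm(A-B)
def blobs(img,lo,hi,amin=5):
    h=cv2.cvtColor(img,cv2.COLOR_RGB2HSV); m=cv2.inRange(h,np.array(lo),np.array(hi))
    n,l,s,c=cv2.connectedComponentsWithStats(m)
    return [(c[i].round(2).tolist(),int(s[i,4])) for i in range(1,n) if s[i,4]>=amin],m
def tool():
    s=telemetry.read_state(); return s,R.from_euler('xyz',s["eef_rot"]).as_matrix()
E
python3 - <<'E'
from h import *
for n in("scene","top"):
    im=cv2.imread(f"pics/{n}0.png")[:,:,::-1].copy()
    print(n,"brass",[b for b in blobs(im,(18,90,120),(32,255,255),8)[0]])
    r=blobs(im,(0,150,80),(8,255,255),10)[0]+blobs(im,(172,150,80),(180,255,255),10)[0]; print("red",r)
    x=dict(scene=(200,150,260,180),top=(220,110,250,110))[n]
    c=im[x[1]:x[1]+x[3],x[0]:x[0]+x[2]]
    cv2.imwrite(f"pics/{n}0z.png",cv2.resize(c,None,fx=3,fy=3,interpolation=cv2.INTER_CUBIC)[:,:,::-1])
E
```

```text
scene brass [([360.23, 127.54], 13), ([48.87, 147.13], 15), ([460.65, 160.65], 17), ([449.35, 162.8], 20), ([219.47, 170.67], 15), ([455.11, 170.53], 19), ([414.75, 180.3], 20), ([337.88, 215.23], 26), ([251.47, 252.31], 32)]
red [([180.39, 270.4], 367)]
top brass [([43.55, 38.37], 710), ([421.21, 55.55], 108), ([446.66, 55.23], 108), ([20.54, 111.66], 516), ([319.37, 165.37], 30), ([393.83, 164.24], 29), ([240.21, 168.5], 28), ([192.84, 173.88], 25), ([183.18, 175.64], 50), ([188.43, 184.03], 30), ([560.22, 260.39], 752), ([579.35, 250.98], 296), ([363.81, 247.19], 16), ([347.25, 249.25], 8), ([356.47, 251.0], 17), ([244.5, 254.5], 32), ([362.7, 253.4], 10), ([340.5, 256.06], 18), ([381.86, 287.75], 454), ([566.81, 266.1], 103), ([391.72, 259.34], 29), ([462.96, 325.62], 7595), ([558.78, 257.78], 9), ([340.68, 298.7], 599), ([321.25, 264.88], 8), ([322.86, 271.14], 14), ([367.13, 274.67], 15), ([370.36, 278.93], 14), ([387.4, 277.95], 20), ([368.18, 286.36], 11), ([329.83, 302.75], 12), ([333.0, 310.08], 12), ([342.5, 318.35], 20), ([373.28, 318.0], 25), ([297.35, 328.85], 52), ([370.23, 365.44], 987), ([292.4, 363.2], 15), ([354.08, 357.69], 13), ([358.73, 368.36], 11), ([296.42, 375.17], 12), ([348.11, 373.56], 9), ([346.36, 377.73], 11), ([313.67, 387.74], 46), ([346.18, 384.09], 11), ([333.73, 386.12], 26), ([437.9, 385.7], 10), ([365.9, 387.4], 10), ([323.78, 394.48], 23), ([350.08, 395.25], 12)]
red [([443.42, 184.35], 151)]
```

View pics/scene0z.png

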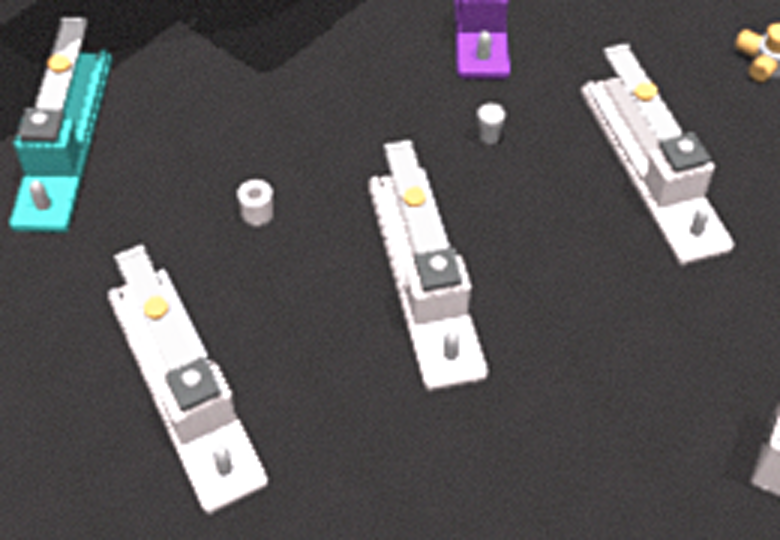

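View pics/top0z.png

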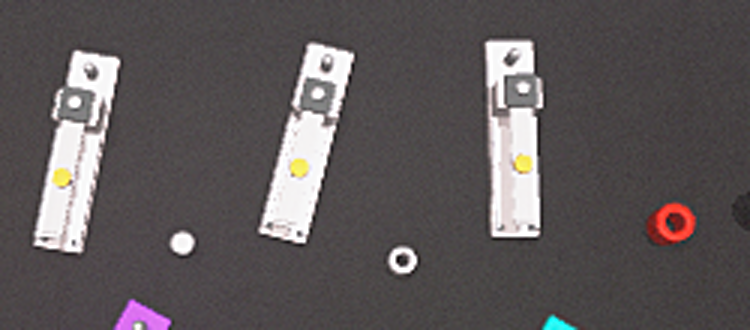

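```bash
python3 - <<'E'
from h import *
S,T=calibration("scene"),calibration("top")
for n,a,b in(("L",(414.75,180.3),(240.21,168.5)),("M",(337.88,215.23),(319.37,165.37)),("R",(251.47,252.31),(393.83,164.24))):
    print(n,tri(S,a,T,b),plane(S,*a,67),plane(T,*b,67))
im=cv2.imread("pics/top0.png")[:,:,::-1].copy()
h=cv2.cvtColor(im,cv2.COLOR_RGB2HSV)
m=((h[:,:,1]<60)&(h[:,:,2]>120)).astype(np.uint8)
n,l,s,c=cv2.connectedComponentsWithStats(m)
for i in range(1,n):
    if 50<s[i,4]<3000: print(s[i],c[i])
E
```

```text
L (array([503.53005048, 231.27819544,  61.51205735]), np.float64(1.8947720215575257)) [506.94474341 226.40557022  67.        ] [503.03465839 231.14524659  67.        ]
M (array([508.28815466, -11.61540714,  61.27298304]), np.float64(1.7247091673873702)) [511.82007575 -14.73660845  67.        ] [507.58906228 -10.72387223  67.        ]
R (array([ 507.07309684, -242.69972447,   60.54581336]), np.float64(2.4404644702454723)) [ 510.92620538 -244.53532291   67.        ] [ 506.23739088 -240.20239916   67.        ]
[427  50  14  12 122] [433.74590164  55.5       ]
[453  50  13  12 117] [459.05982906  55.08547009]
[255  53  28  32 412] [269.14563107  67.51456311]
[353  59  23  26 368] [363.73369565  70.86413043]
[171  64  51  26 306] [196.24836601  77.02941176]
[ 479   84   47  155 1468] [504.84809264 144.83923706]
[382 123  19  66 985] [390.58375635 156.19492386]
[306 124  32  67 990] [321.71818182 157.60707071]
[ 231  127   29   68 1032] [244.91472868 160.60562016]
[472 171  23  13 194] [482.84020619 176.46907216]
[277 187   8   8  51] [280.43137255 190.47058824]
[349 192  10   9  57] [353.71929825 196.1754386 ]
[  87  206   68   66 2984] [120.13941019 238.4400134 ]
[478 215  24  13 202] [489.72277228 220.96039604]
[243 225  21  30 252] [253.07142857 238.96428571]
[388 231  23  29 241] [399.75518672 244.33195021]
[231 254  17  21 152] [238.95394737 264.91447368]
[308 332  22  18 185] [318.52972973 339.18918919]
```

```bash
python3 - <<'E'
from h import *
s,A=tool(); print(A.round(3), s["eef_pos"])
S,T=calibration("scene"),calibration("top")
# posts approx pixel tops in zoom /3
for n,a,b in(("L",(200+702/3,150+212/3),(220+92/3,110+68/3)),("M",(200+453/3,150+335/3),(220+328/3,110+60/3)),("R",(200+221/3,150+451/3),(220+515/3,110+52/3))):
    print(n,tri(S,a,T,b),plane(S,*a,42),plane(T,*b,42))
a,b=(180.4,270.4),(444.5,183.8)
print("sleeve",plane(S,180.4,264,40),plane(T,*b,40))
# desired: tool x down, y along world +y or -y, rel rotation vec
for sg in(1,-1):
    D=np.array([[0,0,-1],[0,sg,0],[-1,0,0]]).T if 0 else np.c_[[0,0,-1],[0,sg,0],np.cross([0,0,-1],[0,sg,0])]
    print(sg,R.from_matrix(A.T@D).as_rotvec()/np.pi)
for n,p in(("L",(505,229,130)),("M",(509,-12,130)),("R",(508,-242,130))): print(n,A.T@(np.array(p)-s["eef_pos"])/300)
E
```

```text
[[-0.     0.433 -0.901]
 [ 0.001 -0.901 -0.433]
 [-1.    -0.001 -0.   ]] [ 238.06563069 -495.62668683  213.08004688]
L (array([624.06655547, 204.58562286,  35.86461354]), np.float64(2.797432654710226)) [627.75174881 201.89025944  42.        ] [621.52859113 202.49718044  42.        ]
M (array([627.30002838, -45.02009739,  36.57514739]), np.float64(1.8896155088306177)) [630.44305919 -46.07731183  42.        ] [625.33259057 -45.59288835  42.        ]
R (array([ 631.42986917, -244.64117185,   37.85224622]), np.float64(0.4394546021215001)) [ 633.60974019 -244.88370225   42.        ] [ 630.17927534 -243.99918424   42.        ]
sleeve [ 443.11287557 -399.69163669   40.        ] [ 445.64290651 -402.45877035   40.        ]
1 [-8.57461123e-01 -3.12269665e-04  6.91168886e-05]
-1 [1.42538821e-01 5.04552705e-05 2.27956592e-04]
L [ 0.278245   -1.79180559 -1.8478853 ]
M [ 0.27771262 -1.06190616 -1.51207469]
R [ 0.27720954 -0.37227452 -1.17711674]
```

```bash
python3 -m handwheel '[[0.1425,0,0,0,-0.9,-0.92,0],[0.1425,0,0,0,-0.9,-0.92,0],[0.1425,0,0,0,-0.9,-0.92,0],[0.1425,0,0,0,-0.9,-0.92,0],[0.1425,0,0,0,-0.9,-0.92,0],[0.1425,0,0,0,-0.9,-0.92,0],[0.1425,0,0,0,-0.9,-0.92,0]]' 20; python3 - <<'E'
from h import *
s,A=tool(); print(A.round(3), s["eef_pos"],s["clock"])
cv2.imwrite("pics/w1.png",camera("wrist")[:,:,::-1])
for n,p in(("L",(505,229,130)),("back",(455,229,190))): print(n,A.T@(np.array(p)-s["eef_pos"])/300)
E
```

```text
clock: 1.02
eef_pos: [370.5, -130.1, 213.4]
eef_rot: [-1.554, 1.57, 1.591]
wrist_force: [-0.0, -1.1, -0.8]
finger_gap: 27.1
[[-0.     0.004 -1.   ]
 [ 0.001 -1.    -0.004]
 [-1.    -0.001  0.   ]] [ 370.49996248 -130.09878731  213.36307993] 1.025
L [ 0.2788884  -1.19490153 -0.45326526]
back [ 0.07889138 -1.19575855 -0.28659722]
```

View pics/w1.png

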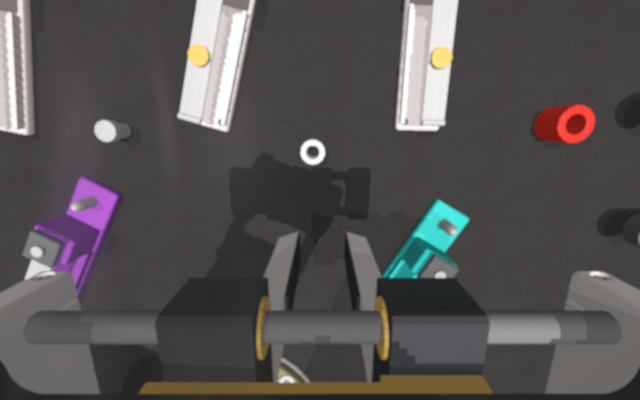

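Candidates (top image): silver brackets L (243,160), M (321,157) and R (392,156); look-alikes in purple (252,243) and turquoise (400,243). The only red ring is the sleeve at (444,184). By the description I choose the three silver ones, with buttons at (240,168), (319,165) and (394,164). In the wrist picture the M button is at (198,55), the R button at (442,57), and the sleeve ring at (575,124).

```bash
python3 - <<'E'
from h import *
W=calibration("wrist")
im=cv2.imread("pics/w1.png")[:,:,::-1].copy()
for b in blobs(im,(18,110,140),(32,255,255),40)[0]: print(b,plane(W,*b[0],67))
print("sl",plane(W,575,124,40), W)
E
python3 -m handwheel '[[0,0,0,0.05,-0.8,-0.25,0],[0,0,0,0.05,-1,-0.27,0],[0,0,0,0.05,-1,-0.27,0],[0,0,0,0.05,-1,-0.27,0],[0,0,0,0.05,-1,-0.27,0],[0,0,0,0.05,-1,-0.27,0]]'; python3 - <<'E'
from h import *
s,A=tool(); print(A.round(3), s["eef_pos"],s["clock"])
W=calibration("wrist");im=camera("wrist");cv2.imwrite("pics/w2.png",im[:,:,::-1])
for b in blobs(im,(18,110,140),(32,255,255),40)[0]: print(b,plane(W,*b[0],67))
for n,p in(("L",(505,229,130)),): print(n,A.T@(np.array(p)-s["eef_pos"])/300)
E
```

```text
([197.84, 54.77], 342) [506.11712113 -11.01124294  67.        ]
([441.06, 57.26], 340) [ 504.59981843 -241.28178437   67.        ]
([385.07, 333.76], 245) [ 199.63905009 -205.18844346   67.        ]
([258.74, 338.97], 141) [191.71356163 -53.01807469  67.        ]
sl [ 443.88737361 -402.50054942   40.        ] {'fov_y': 66.02762368096955, 'cx': 322.02532484953775, 'cy': 204.92879764447315, 'position': array([ 443.82378687, -129.08926175,  384.82238104]), 'attitude': array([ 2.88227505e+00,  1.18965371e-03, -1.56776827e+00])}
clock: 1.82
eef_pos: [451.1, 171.4, 197.7]
eef_rot: [-0.394, 1.569, 2.753]
wrist_force: [-0.4, -0.9, 0.5]
finger_gap: 0.7
[[-0.001  0.006 -1.   ]
 [ 0.001 -1.    -0.006]
 [-1.    -0.001  0.001]] [451.11408938 171.40441886 197.68627723] 1.825
([511.8, 143.88], 330) [506.10261201  -9.67749359  67.        ]
([128.7, 148.1], 274) [499.8458557  360.52284771  67.        ]
([261.69, 147.52], 256) [501.18033312 231.66557312  67.        ]
([95.65, 158.23], 476) [489.87984376 394.34739246  67.        ]
([124.91, 176.54], 338) [471.97031295 368.62381409  67.        ]
([327.68, 335.85], 149) [288.8492462  165.52362018  67.        ]
([316.28, 338.21], 124) [285.59812411 178.58067515  67.        ]
L [ 0.22547116 -0.19074893 -0.18111871]
```

View pics/w2.png

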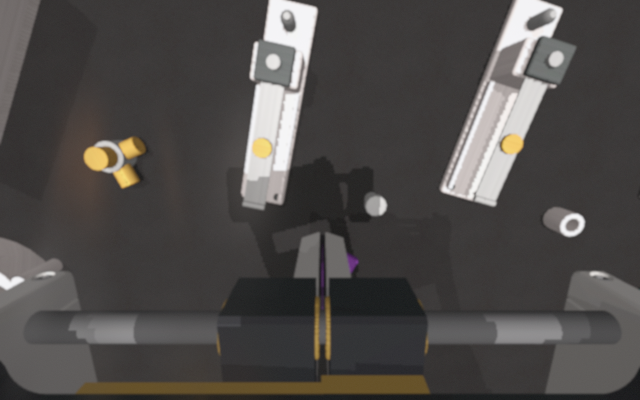

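Bracket L in the wrist view: button (262,147), tower (275,62), post tip (287,14). The fingers are shut. The views agree on about (503,231) for the button, so I go above it.

```bash
python3 -m handwheel '[[0,0,0,0.1,-0.198,-0.174,0],[0,0,0,0.25,-0.198,-0.174,0],[0,0,0,0.36,-0.198,-0.174,0],[0,0,0,0.375,-0.198,-0.174,0],[0,0,0,0.375,-0.198,-0.174,0]]'; python3 - <<'E'
from h import *
s,A=tool(); print(A.round(4).tolist(), s["eef_pos"],s["clock"],s["wrist_force"])
W=calibration("wrist");im=camera("wrist");cv2.imwrite("pics/w3.png",im[:,:,::-1])
for b in blobs(im,(18,110,140),(32,255,255),40)[0]: print(b,plane(W,*b[0],67))
print(proj(W,s["eef_pos"]+A@[8,0,0]),proj(W,[503,231,67]))
E
```

```text
clock: 2.5
eef_pos: [503.4, 228.4, 86.6]
eef_rot: [-1.222, 1.57, 1.923]
wrist_force: [0.1, 0.4, -0.2]
finger_gap: 0.6
[[-0.0003, 0.0032, -1.0], [0.0007, -1.0, -0.0032], [-1.0, -0.0007, 0.0003]] [503.44340044 228.39978394  86.56071819] 2.5 [ 0.08392315  0.38769617 -0.2363918 ]
([125.01, 224.56], 491) [512.34212357 358.62074062  67.        ]
([317.2, 230.46], 114) [508.68325766 232.99922763  67.        ]
([79.09, 246.33], 855) [496.96158041 391.70736966  67.        ]
([121.88, 261.45], 604) [486.09365564 364.96665395  67.        ]
([327.54, 334.71], 181) [428.95871565 225.60213849  67.        ]
([316.38, 337.7], 87) [426.40225517 233.67623103  67.        ]
[324.26436909 244.64606197] [320.23137391 238.5920463 ]
```

View pics/w3.png

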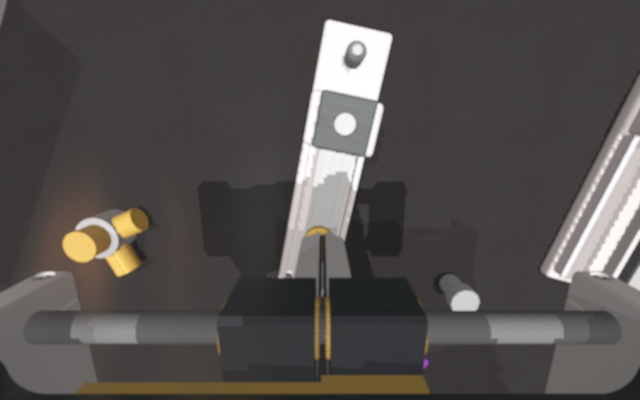

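The button's front rim shows at (319,227), just ahead of the closed fingers. They're about 3 mm off in y, so I correct that and then press in small steps.

```bash
python3 -m handwheel '[[0,0,0,0,-0.01,0.004,0],[0,0,0,0.02,-0.01,0.004,0],[0,0,0,0.034,-0.01,0.004,0],[0,0,0,0.034,-0.01,0.004,0],[0,0,0,0.034,-0.01,0.004,0]]'; python3 - <<'E'
from h import *
s,A=tool(); print(s["eef_pos"],s["clock"],s["wrist_force"])
E
```

```text
clock: 3.18
eef_pos: [502.4, 231.8, 76.9]
eef_rot: [-2.138, 1.57, 1.007]
wrist_force: [0.4, -0.0, 0.5]
finger_gap: 0.6
[502.41905407 231.79008081  76.85827293] 3.175 [ 0.37977331 -0.0226982   0.46686876]
```

```bash
python3 -m handwheel '[[0,0,0,0.005,0,0,0],[0,0,0,0.01,0,0,0],[0,0,0,0.013,0,0,0],[0,0,0,0.013,0,0,0],[0,0,0,0.013,0,0,0]]'; python3 - <<'E'
from h import *
s,A=tool(); print(s["eef_pos"],s["clock"],s["wrist_force"],s["moment"])
E
```

```text
clock: 3.8
eef_pos: [502.4, 231.9, 73.4]
eef_rot: [-2.178, 1.569, 0.967]
wrist_force: [-3.3, 0.3, 6.3]
finger_gap: 0.5
[502.43959358 231.88797113  73.35330559] 3.8 [-3.309969    0.32164177  6.34057357] [0.01913874 0.58377006 0.01671425]
```

```bash
python3 -m handwheel '[[0,0,0,0.003,0,0,0],[0,0,0,0.005,0,0,0],[0,0,0,0.005,0,0,0]]'; python3 - <<'E'
from h import *
s,A=tool(); print(s["eef_pos"],s["clock"],s["wrist_force"],s["moment"])
E
```

```text
clock: 4.18
eef_pos: [502.4, 231.9, 72.4]
eef_rot: [-2.202, 1.569, 0.943]
wrist_force: [-4.5, -0.8, 9.1]
finger_gap: 0.5
[502.42866779 231.92210526  72.42197327] 4.175 [-4.46952949 -0.81960131  9.1301738 ] [-0.22215923  0.87276544  0.01372085]
```

```bash
python3 -m handwheel '[[0,0,0,0.0028,0,0,0],[0,0,0,0.0028,0,0,0]]'; python3 -m handwheel '[[0,0,0,0.0019,0,0,0],[0,0,0,0.0019,0,0,0],[0,0,0,0.0019,0,0,0],[0,0,0,0.0019,0,0,0],[0,0,0,0.0019,0,0,0]]'; python3 -m handwheel '[[0,0,0,0.0019,0,0,0],[0,0,0,0.0019,0,0,0],[0,0,0,0.0019,0,0,0],[0,0,0,0.0019,0,0,0],[0,0,0,0.0019,0,0,0]]'; python3 - <<'E'
from h import *
s,A=tool(); print(s["eef_pos"],s["clock"],s["wrist_force"],s["moment"])
E
```

```text
clock: 4.42
eef_pos: [502.4, 232.0, 72.2]
eef_rot: [-2.228, 1.569, 0.917]
wrist_force: [-5.1, -2.1, 10.0]
finger_gap: 0.4
clock: 5.05
eef_pos: [502.4, 232.0, 72.3]
eef_rot: [-2.339, 1.569, 0.806]
wrist_force: [-4.5, -1.6, 8.7]
finger_gap: 0.2
clock: 5.68
eef_pos: [502.4, 232.0, 72.4]
eef_rot: [-2.379, 1.569, 0.767]
wrist_force: [-4.2, -1.1, 10.6]
finger_gap: 0.6
[502.40222034 231.95820757  72.35479643] 5.675 [-4.16674715 -1.09973486 10.61409217] [-0.2615796   0.85033842 -0.03935859]
```

```bash
python3 -m handwheel '[[0,0,0,0.0026,0,0,0],[0,0,0,0.0026,0,0,0],[0,0,0,0.0026,0,0,0],[0,0,0,0.0026,0,0,0],[0,0,0,0.0026,0,0,0],[0,0,0,0.0026,0,0,0],[0,0,0,0.0026,0,0,0],[0,0,0,0.0026,0,0,0],[0,0,0,0.0026,0,0,0],[0,0,0,0.0026,0,0,0]]'; python3 -m handwheel '[[0,0,0,-0.02,0,0,0],[0,0,0,-0.1,0,0,0],[0,0,0,-0.1,0,0,0]]'; python3 - <<'E'
from h import *
s,A=tool(); print(s["eef_pos"],s["clock"],s["wrist_force"])
W=calibration("wrist");im=camera("wrist");cv2.imwrite("pics/w4.png",im[:,:,::-1])
print((A.T@(np.array([508,-11,102])-s["eef_pos"])/300).round(4))
E
```

```text
clock: 6.92
eef_pos: [502.4, 232.0, 72.2]
eef_rot: [-2.414, 1.569, 0.731]
wrist_force: [-5.3, -1.6, 9.7]
finger_gap: 0.8
clock: 7.3
eef_pos: [503.1, 232.2, 103.6]
eef_rot: [-2.638, 1.566, 0.508]
wrist_force: [-0.6, -0.3, -1.2]
finger_gap: 0.5
[503.11551978 232.20902861 103.58726559] 7.3 [-0.56301737 -0.26458182 -1.21537992]
[ 0.0034  0.8108 -0.0131]
```

L held about 1 s at 9.7 to 10 N and gave about 3 mm, so it's sound. Next is M.

```bash
python3 -m handwheel '[[0,0,0,-0.03,0.3,-0.013,0],[0,0,0,-0.03,0.6,-0.013,0],[0,0,0,-0.03,0.811,-0.013,0],[0,0,0,-0.03,0.811,-0.013,0],[0,0,0,0.03,0.811,-0.013,0],[0,0,0,0.03,0.811,-0.013,0],[0,0,0,0.055,0.811,-0.013,0],[0,0,0,0.055,0.811,-0.013,0]]'; python3 - <<'E'
from h import *
s,A=tool(); print(s["eef_pos"],s["clock"],s["wrist_force"],A.round(4).tolist())
W=calibration("wrist");im=camera("wrist");cv2.imwrite("pics/w5.png",im[:,:,::-1])
for b in blobs(im,(18,110,140),(32,255,255),40)[0]: print(b,plane(W,*b[0],67))
for x in (495,505,515,518): print(x,proj(W,[x,-11,67]))
E
```

```text
clock: 8.35
eef_pos: [507.2, -10.7, 85.1]
eef_rot: [-2.369, 1.568, 0.777]
wrist_force: [-0.5, 0.6, -0.2]
finger_gap: 0.5
[507.23664749 -10.6625343   85.0696787 ] 8.35 [-0.53954928  0.64610597 -0.1967568 ] [[0.0018, 0.005, -1.0], [0.0018, -1.0, -0.005], [-1.0, -0.0018, -0.0018]]
([323.06, 229.83], 93) [513.47713267  -9.83240034  67.        ]
495 [324.65523559 256.08038341]
505 [324.76120051 242.02977458]
515 [324.86986226 227.62157285]
518 [324.90300213 223.22733303]
```

View pics/w5.png

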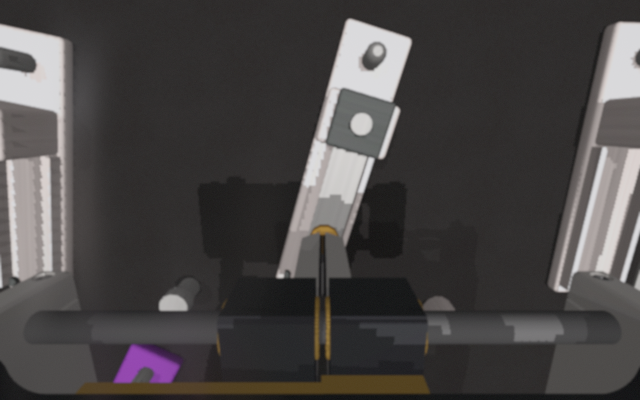

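The M button rim at (323,227) puts its centre near (506,-10), which is aligned.

```bash
python3 -m handwheel '[[0,0,0,0.015,0,0.002,0],[0,0,0,0.027,0,0.002,0],[0,0,0,0.03,0,0.002,0],[0,0,0,0.034,0,0.002,0],[0,0,0,0.038,0,0.002,0],[0,0,0,0.038,0,0.002,0],[0,0,0,0.038,0,0.002,0]]'; python3 - <<'E'
from h import *
s,A=tool(); print(s["eef_pos"],s["clock"],s["wrist_force"],s["moment"])
E
```

```text
clock: 9.28
eef_pos: [506.8, -10.7, 74.1]
eef_rot: [-2.492, 1.568, 0.655]
wrist_force: [-0.5, 1.0, 1.2]
finger_gap: 0.3
[506.82222252 -10.7143755   74.07766162] 9.275 [-0.50283436  0.99291912  1.2158068 ] [ 0.11371161  0.22772374 -0.00541442]
```

```bash
python3 -m handwheel '[[0,0,0,0.004,0,0,0],[0,0,0,0.0075,0,0,0],[0,0,0,0.0075,0,0,0],[0,0,0,0.0075,0,0,0]]'; python3 - <<'E'
from h import *
s,A=tool(); print(s["eef_pos"],s["clock"],s["wrist_force"],s["moment"])
E
```

```text
clock: 9.78
eef_pos: [506.8, -10.7, 71.9]
eef_rot: [-2.461, 1.568, 0.685]
wrist_force: [-3.1, 0.0, 4.1]
finger_gap: 0.9
[506.77265568 -10.69726733  71.86648568] 9.775 [-3.11589038  0.02598679  4.07069787] [0.25772199 0.55491938 0.03093352]
```

```bash
python3 -m handwheel '[[0,0,0,0.006,0,0,0],[0,0,0,0.0125,0,0,0],[0,0,0,0.0125,0,0,0],[0,0,0,0.0125,0,0,0]]'; python3 - <<'E'
from h import *
s,A=tool(); print(s["eef_pos"],s["clock"],s["wrist_force"],s["moment"])
E
```

```text
clock: 10.28
eef_pos: [506.9, -10.7, 68.5]
eef_rot: [-2.525, 1.568, 0.621]
wrist_force: [-4.0, 1.6, 9.2]
finger_gap: 0.4
[506.87218002 -10.68285268  68.47463566] 10.275 [-4.0230688   1.62373965  9.22621961] [2.28533336e-01 8.53659737e-01 3.69851239e-04]
```

```bash
python3 -m handwheel '[[0,0,0,0.0036,0,0,0],[0,0,0,0.0036,0,0,0],[0,0,0,0.0036,0,0,0],[0,0,0,0.0036,0,0,0],[0,0,0,0.0036,0,0,0],[0,0,0,0.0036,0,0,0]]';python3 -m handwheel '[[0,0,0,0.0019,0,0,0],[0,0,0,0.0019,0,0,0],[0,0,0,0.0019,0,0,0],[0,0,0,0.0019,0,0,0],[0,0,0,0.0019,0,0,0],[0,0,0,0.0019,0,0,0],[0,0,0,0.0019,0,0,0]]'; python3 -m handwheel '[[0,0,0,-0.03,0,0,0],[0,0,0,-0.12,0,0,0],[0,0,0,-0.12,0,0,0]]'; python3 - <<'E'
from h import *
s,A=tool(); print(s["eef_pos"],s["clock"],s["wrist_force"])
print((A.T@(np.array([506,-241.5,102])-s["eef_pos"])/300).round(4))
E
```

```text
clock: 11.02
eef_pos: [506.9, -10.7, 67.8]
eef_rot: [-2.539, 1.568, 0.607]
wrist_force: [-5.0, 1.1, 9.9]
finger_gap: 0.6
clock: 11.9
eef_pos: [506.9, -10.7, 67.6]
eef_rot: [-2.565, 1.568, 0.582]
wrist_force: [-5.3, -0.0, 10.1]
finger_gap: 0.3
clock: 12.28
eef_pos: [507.8, -10.9, 105.0]
eef_rot: [-2.922, 1.565, 0.224]
wrist_force: [0.4, 0.8, -0.3]
finger_gap: 0.6
[507.77217318 -10.85620697 104.99532074] 12.275 [ 0.43359906  0.81630626 -0.32992322]
[0.0089 0.7688 0.0097]
```

M gave about 7.4 mm at 10 N, so it's the weak one. R still has to be checked.

```bash
python3 -m handwheel '[[0,0,0,-0.03,0.3,0.009,0],[0,0,0,-0.03,0.6,0.009,0],[0,0,0,-0.03,0.768,0.009,0],[0,0,0,-0.03,0.768,0.009,0],[0,0,0,0.03,0.768,0.009,0],[0,0,0,0.05,0.768,0.009,0],[0,0,0,0.06,0.768,0.009,0],[0,0,0,0.06,0.768,0.009,0]]'; python3 - <<'E'
from h import *
s,A=tool(); print(s["eef_pos"],s["clock"],s["wrist_force"],A.round(4).tolist())
W=calibration("wrist");im=camera("wrist");cv2.imwrite("pics/w6.png",im[:,:,::-1])
for b in blobs(im,(18,110,140),(32,255,255),40)[0]: print(b,plane(W,*b[0],67))
for x in (495,505,515,518): print(x,proj(W,[x,-241,67]))
E
```

```text
clock: 13.28
eef_pos: [506.5, -240.4, 86.7]
eef_rot: [-2.91, 1.565, 0.238]
wrist_force: [0.8, 0.2, 0.1]
finger_gap: 0.8
[ 506.52574152 -240.41438691   86.66830209] 13.275 [0.84952698 0.16640532 0.12940623] [[0.006, 0.0062, -1.0], [0.0015, -1.0, -0.0062], [-1.0, -0.0014, -0.006]]
([325.9, 229.81], 107) [ 512.31087388 -241.47648052   67.        ]
495 [324.95327675 254.26433835]
505 [325.07993056 240.26199871]
515 [325.20973366 225.91148578]
518 [325.24930633 221.53648941]
```

View pics/w6.png

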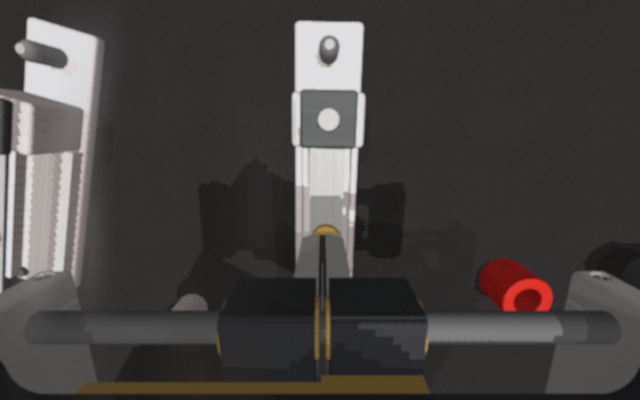

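The R button rim is at (326,226), centre about (505,-241), which is aligned.

```bash
python3 -m handwheel '[[0,0,0,0.018,0.003,0.003,0],[0,0,0,0.03,0.003,0.003,0],[0,0,0,0.035,0.003,0.003,0],[0,0,0,0.039,0.003,0.003,0],[0,0,0,0.043,0.003,0.003,0],[0,0,0,0.043,0.003,0.003,0],[0,0,0,0.043,0.003,0.003,0]]'; python3 - <<'E'
from h import *
s,A=tool(); print(s["eef_pos"],s["clock"],s["wrist_force"],s["moment"])
E
```

```text
clock: 14.2
eef_pos: [505.8, -241.6, 74.2]
eef_rot: [-2.975, 1.564, 0.172]
wrist_force: [-1.0, 1.0, 2.0]
finger_gap: 0.5
[ 505.77927255 -241.55791699   74.18765116] 14.2 [-1.0313139   1.00999662  1.9908681 ] [0.09018339 0.36625393 0.01572379]
```

```bash
python3 -m handwheel '[[0,0,0,0.004,0,0,0],[0,0,0,0.006,0,0,0],[0,0,0,0.006,0,0,0],[0,0,0,0.006,0,0,0]]'; python3 - <<'E'
from h import *
s,A=tool(); print(s["eef_pos"],s["clock"],s["wrist_force"],s["moment"])
E
```

```text
clock: 14.7
eef_pos: [505.7, -241.6, 72.7]
eef_rot: [-2.985, 1.564, 0.163]
wrist_force: [-5.2, 1.2, 7.0]
finger_gap: 0.7
[ 505.71921291 -241.60144021   72.66423992] 14.7 [-5.1540748   1.15551565  7.03712024] [0.24557223 0.80435946 0.02756502]
```

```bash
python3 -m handwheel '[[0,0,0,0.0025,0,0,0],[0,0,0,0.0045,0,0,0],[0,0,0,0.0045,0,0,0],[0,0,0,0.0045,0,0,0]]'; python3 - <<'E'
from h import *
s,A=tool(); print(s["eef_pos"],s["clock"],s["wrist_force"],s["moment"])
E
```

```text
clock: 15.2
eef_pos: [505.7, -241.6, 71.8]
eef_rot: [-3.003, 1.564, 0.145]
wrist_force: [-6.3, 1.7, 8.7]
finger_gap: 0.6
[ 505.69154969 -241.62671833   71.81026091] 15.2 [-6.28321862  1.66025901  8.74005297] [0.36824297 0.94700748 0.02529999]
```

```bash
python3 -m handwheel '[[0,0,0,0.0028,0,0,0],[0,0,0,0.0028,0,0,0],[0,0,0,0.0028,0,0,0],[0,0,0,0.0028,0,0,0],[0,0,0,0.0028,0,0,0],[0,0,0,0.0028,0,0,0]]';python3 -m handwheel '[[0,0,0,0.0021,0,0,0],[0,0,0,0.0021,0,0,0],[0,0,0,0.0021,0,0,0],[0,0,0,0.0021,0,0,0],[0,0,0,0.0021,0,0,0],[0,0,0,0.0021,0,0,0],[0,0,0,0.0021,0,0,0]]'; python3 -m handwheel '[[0,0,0,-0.03,0,0,0],[0,0,0,-0.2,0,0,0],[0,0,0,-0.25,0,0,0.3],[0,0,0,-0.25,0,0,0.8]]'; python3 - <<'E'
from h import *
s,A=tool(); print(s["eef_pos"],s["clock"],s["wrist_force"],s["moment"],A.round(4).tolist())
W=calibration("wrist");im=camera("wrist");cv2.imwrite("pics/w7.png",im[:,:,::-1])
E
```

```text
clock: 15.95
eef_pos: [505.7, -241.6, 71.5]
eef_rot: [-3.022, 1.564, 0.125]
wrist_force: [-5.7, 2.5, 10.0]
finger_gap: -0.0
clock: 16.82
eef_pos: [505.7, -241.6, 71.5]
eef_rot: [-3.04, 1.564, 0.108]
wrist_force: [-4.6, 2.8, 10.3]
finger_gap: 0.6
clock: 17.32
eef_pos: [505.5, -241.8, 147.0]
eef_rot: [3.128, 1.563, -0.008]
wrist_force: [-0.3, 0.3, 0.1]
finger_gap: 17.2
[ 505.47306848 -241.80714781  147.03144248] 17.325 [-0.32760702  0.30278745  0.1319344 ] [0.02291107 0.01371822 0.03555765] [[0.008, 0.0061, -0.9999], [-0.0001, -1.0, -0.0061], [-1.0, 0.0001, -0.008]]
```

View pics/w7.png

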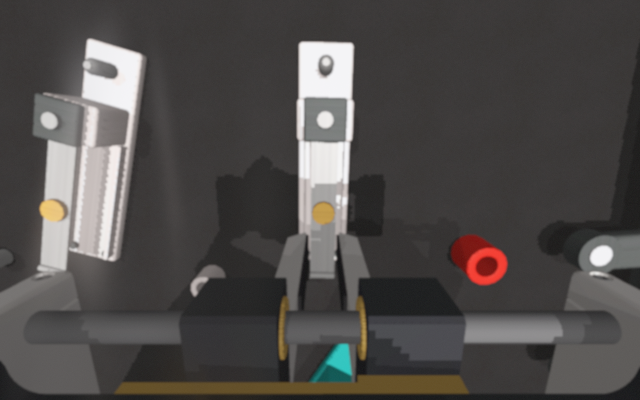

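R gave about 3.5 mm at 10 N, so it's sound and M is the weak one. Sleeve ring is at (486,263). A dark pipe knob at (601,254) stands beside it, so I check its clearance.

```bash
python3 - <<'E'
from h import *
S,T,W=calibration("scene"),calibration("top"),calibration("wrist")
print("knob",tri(S,(133,290),T,(482,177)),tri(W,(601,255),T,(478,178)))
im=cv2.imread("pics/w7.png")[:,:,::-1].copy()
print("sl W", plane(W,486.5,264,40), proj(W,[444.5,-402,40]),tri(W,(486.5,264),T,(444.5,183.8)))
s,A=tool()
print((A.T@(np.array([444.5,-402,120])-s["eef_pos"])/300).round(4))
print("level rot",R.from_matrix(A.T@np.c_[[0,0,-1],[0,-1,0],[-1,0,0]]).as_rotvec()/np.pi)
E
```

```text
knob (array([ 463.87010015, -513.1460596 ,   49.98407037]), np.float64(10.00159248859993)) (array([ 460.03389256, -506.29779299,   46.28831787]), np.float64(2.080838070876998))
sl W [ 446.58861392 -401.51403167   40.        ] [486.69776367 265.96064102] (array([ 445.79225461, -402.8154354 ,   38.20274754]), np.float64(0.4797822741084908))
[0.0842 0.5337 0.2055]
level rot [ 0.00195145 -0.00197499  0.00030002]
```

```bash
python3 -m handwheel '[[0.002,-0.002,0,0,0.2,0.1,0.8],[0.002,-0.002,0,0,0.4,0.17,0.8],[0.002,-0.002,0,0.05,0.533,0.205,0.8],[0.002,-0.002,0,0.2,0.533,0.205,0.8],[0.002,-0.002,0,0.255,0.533,0.205,0.8],[0.002,-0.002,0,0.255,0.533,0.205,0.8],[0.002,-0.002,0,0.255,0.533,0.205,0.8]]'; python3 - <<'E'
from h import *
s,A=tool(); print(s["eef_pos"],s["clock"],A.round(4).tolist(),s["finger_gap"])
W=calibration("wrist");im=camera("wrist");cv2.imwrite("pics/w8.png",im[:,:,::-1])
print(proj(W,[445.5,-402,40]))
E
```

```text
clock: 18.25
eef_pos: [445.7, -401.8, 70.1]
eef_rot: [2.882, 1.57, -0.259]
wrist_force: [0.1, 0.5, 0.2]
finger_gap: 75.2
[ 445.69559613 -401.77955368   70.08759103] 18.25 [[0.0011, 0.0006, -1.0], [-0.0003, -1.0, -0.0006], [-1.0, 0.0003, -0.0011]] 75.23017871276824
[324.4243099  232.82800976]
```

View pics/w8.png

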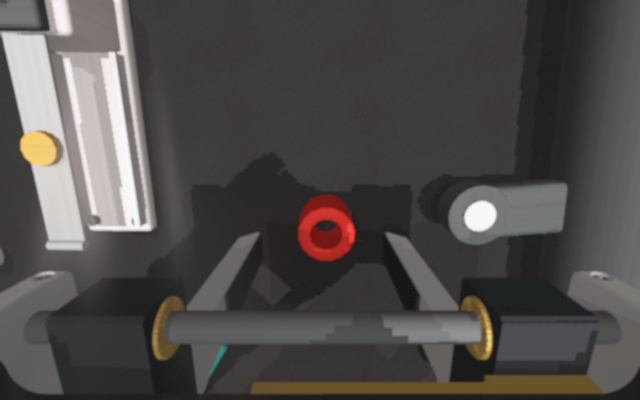

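The sleeve ring at (326,234) sits centred between the fingers, with clear floor around it. I go down and grip.

```bash
python3 -m handwheel '[[0,0,0,0.08,0.003,0,0.8],[0,0,0,0.15,0.003,0,0.8],[0,0,0,0.177,0.003,0,0.8],[0,0,0,0.177,0.003,0,0.8],[0,0,0,0.177,0.003,0,0.4],[0,0,0,0.177,0.003,0,0.35],[0,0,0,0.177,0.003,0,0.3],[0,0,0,0.177,0.003,0,0.3],[0,0,0,0.177,0.003,0,0.3],[0,0,0,0.177,0.003,0,0.3]]' 15; python3 - <<'E'
from h import *
s,A=tool(); print(s["eef_pos"],s["clock"],A.round(4).tolist(),s["finger_gap"])
W=calibration("wrist");im=camera("wrist");cv2.imwrite("pics/w9.png",im[:,:,::-1])
E
```

```text
clock: 19.55
eef_pos: [445.9, -402.9, 17.4]
eef_rot: [2.668, 1.569, -0.473]
wrist_force: [-0.2, -0.5, 1.1]
finger_gap: 39.2
[ 445.86479763 -402.92143698   17.35638292] 19.55 [[0.0017, 0.0005, -1.0], [-0.0009, -1.0, -0.0005], [-1.0, 0.0009, -0.0017]] 39.21631289601336
```

View pics/w9.png

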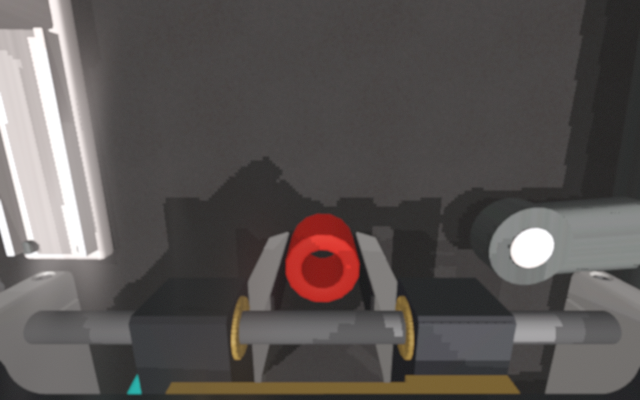

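The grip is holding at a 39 mm gap. I lift and carry towards M (the middle one), turning the jaws across its axis.

```bash
python3 - <<'E'
from h import *
W=calibration("wrist"); s,A=tool(); print("ring",plane(W,322,264,40))
E
python3 -m handwheel '[[0,0,0,-0.1,0,0,0.3],[0,0,0,-0.25,0,0,0.3],[0,0,0,-0.4,0,0,0.3],[0,0,0,-0.4,-0.2,-0.1,0.3],[0.03,0,0,-0.4,-0.4,-0.2,0.3],[0.06,0,0,-0.4,-0.6,-0.3,0.3],[0.087,0,0,-0.4,-0.8,-0.4,0.3],[0.087,0,0,-0.4,-0.95,-0.42,0.3],[0.087,0,0,-0.4,-0.95,-0.42,0.3]]' 20; python3 - <<'E'
from h import *
s,A=tool(); print(s["eef_pos"],s["clock"],A.round(4).tolist(),s["finger_gap"])
print((A.T@(np.array([572,-30,105])-s["eef_pos"])/300).round(4))
E
```

```text
ring [ 447.38411728 -401.46381669   40.        ]
clock: 20.72
eef_pos: [572.0, -114.0, 137.0]
eef_rot: [-3.124, 1.57, -0.25]
wrist_force: [0.4, -0.8, -0.8]
finger_gap: 38.9
[ 572.02329001 -113.97183653  137.01153152] 20.725 [[0.0011, -0.2648, -0.9643], [-0.0003, -0.9643, 0.2648], [-1.0, -0.0, -0.0011]] 38.89349534939431
[ 0.1066 -0.2699  0.0743]
```

```bash
python3 -m handwheel '[[0,0,0,0,-0.2,0.05,0.3],[0,0,0,0.05,-0.27,0.074,0.3],[0,0,0,0.1,-0.27,0.074,0.3],[0,0,0,0.1,-0.27,0.074,0.3],[0,0,0,0.1,-0.27,0.074,0.3]]'; python3 - <<'E'
from h import *
s,A=tool(); print(s["eef_pos"],s["clock"],A.round(4).tolist(),s["finger_gap"])
W=calibration("wrist");im=camera("wrist");cv2.imwrite("pics/w10.png",im[:,:,::-1])
import pickle; pickle.dump((W,s),open("w10.pkl","wb"))
print(proj(W,[627,-45,42]))
E
```

```text
clock: 21.35
eef_pos: [572.3, -31.3, 107.3]
eef_rot: [3.105, 1.569, -0.306]
wrist_force: [1.2, 0.3, -1.1]
finger_gap: 38.5
[572.3077135  -31.33914183 107.31318064] 21.35 [[0.0015, -0.2662, -0.9639], [-0.0005, -0.9639, 0.2662], [-1.0, 0.0001, -0.0015]] 38.498269621111305
[321.59013834 146.02417088]
```

View pics/w10.png

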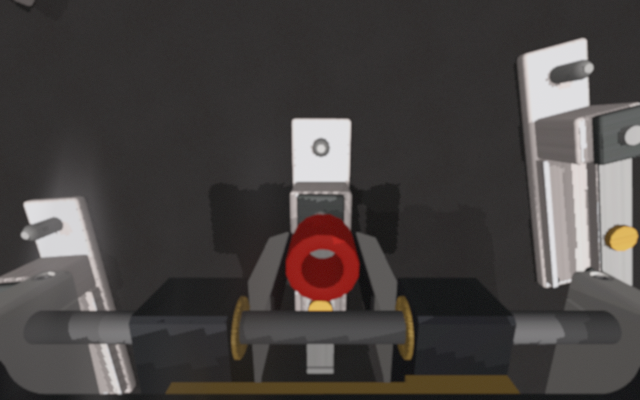

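The post of M is at (321,147) and the sleeve ring at about (322,263). The plate edges run straight up the picture, so the yaw matches. I measure both from a close crop.

```bash
python3 - <<'E'
import cv2
im=cv2.imread("pics/w10.png"); c=im[105:310,250:400]
cv2.imwrite("pics/w10z.png",cv2.resize(c,(450,600) if 0 else None,fx=2.9,fy=2.9,interpolation=cv2.INTER_CUBIC))
E
```

```text
(no output)
```

View pics/w10z.png

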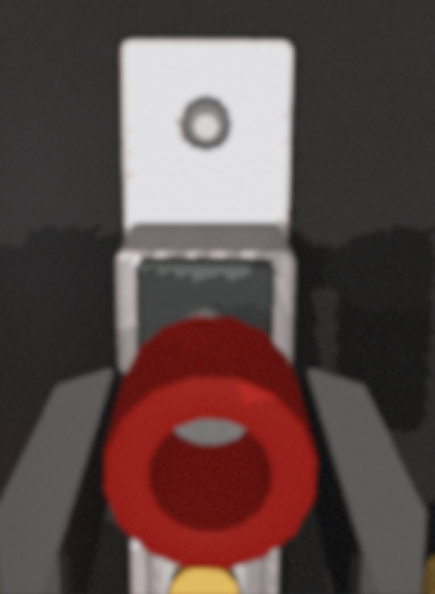

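```bash
python3 - <<'E'
import pickle
from h import *
im=cv2.imread("pics/w10.png")[:,:,::-1].copy()
h=cv2.cvtColor(im,cv2.COLOR_RGB2HSV)
# bright red top face
m=(((h[:,:,0]<8)|(h[:,:,0]>172))&(h[:,:,1]>150)&(h[:,:,2]>185)).astype(np.uint8)
cs,_=cv2.findContours(m,cv2.RETR_CCOMP,cv2.CHAIN_APPROX_NONE)
for c in cs:
    if len(c)>30: print("red",cv2.fitEllipse(c),cv2.boundingRect(c))
g=im[135:160,308:334].mean(2); 
mm=(g<185).astype(np.uint8); n,l,st,ce=cv2.connectedComponentsWithStats(mm); print(st,ce+[308,135])
E
```

```text
[[  0   0  26  25 422]
 [  4   3  18  19 228]] [[320.56398104 147.07109005]
 [320.38157895 146.86842105]]
```

```bash
python3 - <<'E'
import pickle
from h import *
W,s=pickle.load(open("w10.pkl","rb")); A=R.from_euler('xyz',s["eef_rot"]).as_matrix()
r=plane(W,322.7,267.5,s["eef_pos"][2]+22.6); p=plane(W,320.7,147.6,42); p2=plane(W,320.4,146.9,30)
print("ring",r,"tcp-rel",A.T@(r-s["eef_pos"]),"post",p,p2, "delta tool",A.T@(p-r), A.T@(p-s["eef_pos"]))
# plate edges
for v in (125,180): print(plane(W,292.3,v,12),plane(W,350.7,v,12))
E
```

```text
ring [571.6806697  -30.44008801 129.91318064] tcp-rel [-22.60129593  -0.69844606   0.80936834] post [626.04553804 -44.03514134  42.        ] [625.79907876 -43.66458636  30.        ] delta tool [ 87.99817694  -1.37098932 -55.88857627] [ 65.39688101  -2.06943538 -55.07920793]
[648.31139929 -25.34380296  12.        ] [635.25519883 -72.58482368  12.        ]
[603.56770817 -11.78368707  12.        ] [589.91075666 -61.20455062  12.        ]
```

```bash
python3 -m handwheel '[[0,0,0,0,-0.0053,-0.1,0.3],[0,0,0,0,-0.0053,-0.185,0.3],[0,0,0,0,-0.0053,-0.185,0.3],[0,0,0,0.05,-0.0053,-0.185,0.3],[0,0,0,0.1,-0.0053,-0.185,0.3],[0,0,0,0.135,-0.0053,-0.185,0.3],[0,0,0,0.135,-0.0053,-0.185,0.3]]'; python3 - <<'E'
from h import *
s,A=tool(); print(s["eef_pos"],s["clock"],A.round(4).tolist(),s["finger_gap"],s["wrist_force"])
print("res to post",A.T@(np.array([626,-44.1,42])-s["eef_pos"]))
w=camera("wrist")[150:350,220:420]; sc=camera("scene")[200:320,270:390]; W=calibration("wrist")
cv2.imwrite("pics/w11.png",np.hstack([cv2.resize(w,(400,400)),cv2.resize(sc,(400,400))])[:,:,::-1])
E
```

```text
clock: 22.28
eef_pos: [625.7, -44.3, 65.9]
eef_rot: [1.671, 1.571, -1.74]
wrist_force: [0.2, 1.1, -1.0]
finger_gap: 38.9
[625.74841817 -44.29938541  65.9337316 ] 22.275 [[-0.0, -0.266, -0.964], [-0.0002, -0.964, 0.266], [-1.0, 0.0002, -0.0]] 38.87120216827021 [ 0.16172295  1.12102405 -1.00882024]
res to post [23.93368463 -0.26376808 -0.18900451]
```

View pics/w11.png

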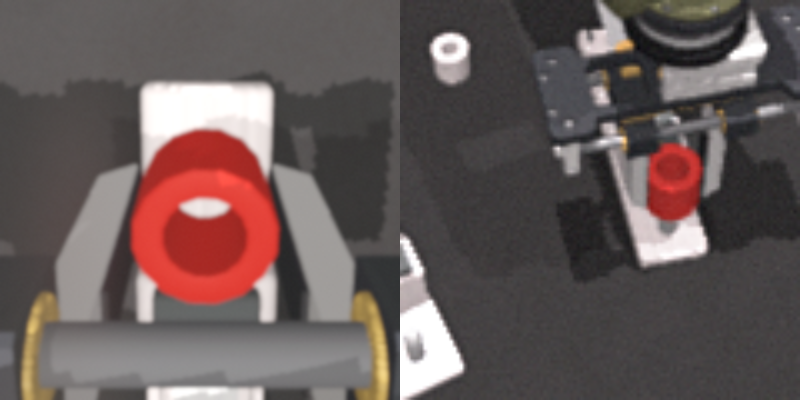

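The sleeve hangs upright above the post, whose lower end shows right under it in the scene view. I lower it in stages and watch the force.

```bash
python3 -m handwheel '[[0,0,0,0.02,0,0,0.3],[0,0,0,0.04,0,0,0.3],[0,0,0,0.055,0,0,0.3],[0,0,0,0.055,0,0,0.3]]'; python3 - <<'E'
from h import *
s,A=tool(); print(s["eef_pos"],s["wrist_force"],s["moment"])
E
```

```text
clock: 22.88
eef_pos: [626.3, -44.4, 50.3]
eef_rot: [-3.137, 1.569, -0.264]
wrist_force: [-1.0, 0.2, -0.2]
finger_gap: 38.9
[626.32786511 -44.36322387  50.32417482] [-1.0318492   0.22561328 -0.1945067 ] [ 0.08517101 -0.00265487 -0.02964423]
```

```bash
python3 -m handwheel '[[0,0,0,0.025,0,0,0.3],[0,0,0,0.05,0,0,0.3],[0,0,0,0.067,0,0,0.3],[0,0,0,0.067,0,0,0.3],[0,0,0,0.069,0,0,0.3],[0,0,0,0.069,0,0,0.3]]'; python3 - <<'E'
from h import *
s,A=tool(); print(s["eef_pos"],s["wrist_force"],s["moment"])
E
```

```text
clock: 23.62
eef_pos: [626.3, -44.4, 29.6]
eef_rot: [3.137, 1.569, -0.273]
wrist_force: [0.3, -0.5, -0.3]
finger_gap: 38.9
[626.3185542  -44.37796975  29.59044068] [ 0.29488227 -0.45099847 -0.29873526] [ 0.06852726  0.02942151 -0.05986145]
```

```bash
python3 -m handwheel '[[0,0,0,0.003,0,0,0.3],[0,0,0,0.003,0,0,0.3],[0,0,0,0.003,0,0,0.3]]'; python3 - <<'E'
from h import *
s,A=tool(); print(s["eef_pos"],s["wrist_force"],s["moment"])
E
```

```text
clock: 24.0
eef_pos: [626.4, -44.4, 29.2]
eef_rot: [-3.13, 1.569, -0.257]
wrist_force: [-1.6, -0.1, 5.8]
finger_gap: 38.9
[626.43032726 -44.40611754  29.22059238] [-1.5883376  -0.1496011   5.81999397] [0.08552405 0.57899099 0.03831391]
```

It's down on the base, with 5.8 N contact at the expected height. I release and lift straight up.

```bash
python3 -m handwheel '[[0,0,0,0,0,0,0.5],[0,0,0,0,0,0,0.65],[0,0,0,0,0,0,0.65],[0,0,0,0,0,0,0.65],[0,0,0,-0.05,0,0,0.65],[0,0,0,-0.2,0,0,0.65],[0,0,0,-0.4,0,0.05,0.65],[0,0,0,-0.5,0,0.15,0.65],[0,0,0,-0.5,0,0.25,0.65],[0,0,0,-0.5,0,0.25,0.65]]'; python3 - <<'E'
from h import *
s,A=tool(); print(s["eef_pos"],s["clock"],s["wrist_force"])
w=camera("wrist"); sc=camera("scene"); cv2.imwrite("pics/scene9.png",sc[:,:,::-1]); cv2.imwrite("pics/top9.png",camera("top")[:,:,::-1])
cv2.imwrite("pics/w12.png",np.hstack([cv2.resize(w,(440,275)),cv2.resize(sc[200:320,280:380],(330,396))[:275]])[:,:,::-1])
for n in("scene",):
    print(blobs(sc,(0,150,80),(8,255,255),10)[0])
    C=calibration(n); print(proj(C,[626,-44,52]),proj(C,[626,-44,12]))
E
```

```text
clock: 25.25
eef_pos: [553.1, -24.0, 180.9]
eef_rot: [-3.043, 1.567, -0.171]
wrist_force: [0.4, -0.4, -0.0]
finger_gap: 61.3
[553.1363973  -24.02155335 180.8774743 ] 25.25 [ 0.39231295 -0.41715709 -0.03228768]
[([350.69, 262.46], 261)]
[350.97870256 257.5914134 ] [350.24529525 266.51351348]
```

View pics/w12.png

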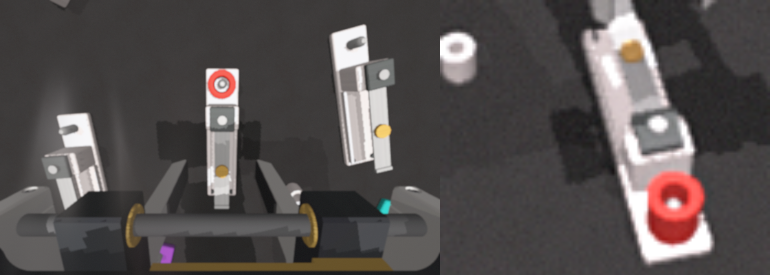

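View pics/scene9.png

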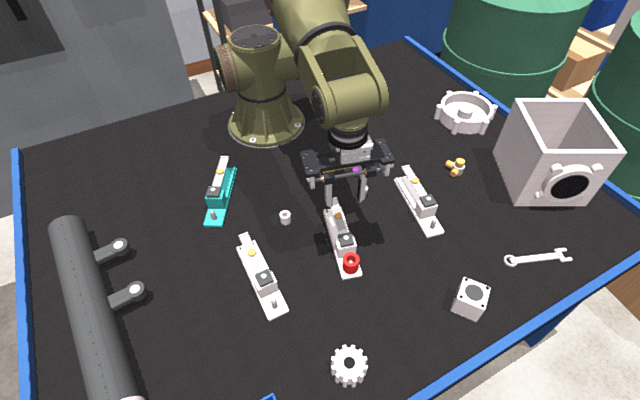

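The sleeve ring at (351,262) in the scene view encloses the post tip. It sits upright on M's base plate, concentric from above. Spacer (285,217), dowel (363,190) and fitting (456,167) are where they were, and the gripper is clear.

```bash
python3 -c "
from cell import order
print(order.sign_off())"
```

```text
the job is handed in; nothing more can be done
None
```

The middle bracket is the weak one, and the red sleeve is now on its post, upright and down on the base. I handed the job in at about 25.4 s.

| Bracket (robot's left to right) | Force held for about 1 s | Give | Result |
|---|---|---|---|
| Left | 9.7–10 N | about 3 mm | sound |
| Middle | 10 N | about 7.4 mm | weak |
| Right | 10–10.3 N | about 3.5 mm | sound |

- **Pressing:** The highest force I read was 10.6 N, well below 18 N. In an earlier hold on the left tongue the readings moved between 8.7 and 10.6 N, so I held it again. The give is taken from the tool height. The contact height is only known to about 0.4 mm, so each figure carries that uncertainty.
- **Sleeve:** Lowering it met no resistance until it touched the base at the expected height, with 5.8 N. The wrist and scene pictures taken after release show it upright with the post tip inside the bore.
- **Bystanders:** The spacer, dowel and fitting look unmoved in the last scene picture, and the gripper is clear of everything. I checked them by eye only.
- **Camera disagreement:** The scene camera placed the buttons about 5 mm from where the top and wrist cameras did. I aligned each press and the sleeve with the wrist camera.

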